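# Fill the dipper cup at the ball hopper and put it on the scale

## Robot

A 6-joint arm with a two-finger parallel gripper is mounted at the origin on the work surface. World frame = base frame: x ahead of the robot, y to its left, z up, the work surface at z = 0. Lengths are in m, angles in degrees, forces in N, time in s.
With the tool pointing down it reaches from about 0.425 to 0.95 m from the base axis. Payload 3.5 kg.
Tool frame: the origin (TCP) lies between the finger pads; the fingertips stand 14 mm ahead of it and the grasp point (between the pads) lies 5 mm behind it (tip_reach is the distance from the TCP to the fingertips, in m); z points along the fingers, y is the direction in which the jaws open and shut (so a half turn about z gives the same grasp; the last joint's range is limited). The gripper opens to 85 mm and grips with 20 to 120 N. Pads are 22 mm wide; open, the fingers measure 114 mm over their backs; the gripper's body (76 mm by 85 mm) begins 54 mm behind the grasp point. The pads swing forward as they close: fully open they stand 13 mm farther back than shut.
Start: joints at [-82.506, 16.404, 90.338, -0, 73.258, -8.594], TCP at [0.187, -0.649, 0.245] pointing down, gripper open.
Joint ranges: [-158.93, 158.93], [-51.34, 127.21], [12.03, 142.37], [-87.48, 267.48], [13.55, 161.25], [-162.69, 162.69]. Speed limits (degrees/s): [159.86, 159.86, 180, 180, 180, 180].

## Interface

Orientations are given as a 3x3 rotation matrix whose columns are the frame's x, y, z axes.
In Python, from rig import get_state, camera, calibration, job_done, tip_reach gives the robot as it stands.
- The arm moves only by the tool arm_command, never from a script. Its argument "rows" is a list of rows, each an object of numbers: "grip": the finger opening in m, from 0 to 0.0854; "dx", "dy", "dz": the shift along the world's x, y, z in m; "roll": the turn about the world's z in rad. In form: [{"grip": .., "dx": .., "dy": .., "dz": .., "roll": ..}, ...]. A call has exactly 5 rows; each row shifts and turns the pose as measured when the row begins; what a row does not reach is not made up. A row lasts 1/8 s, in which the tool goes at most 62.5 mm and 10.7 degrees, less where a joint would pass 70% of its speed; a pose out of reach is approached as far as the arm can. A call is refused whole if a number of a shift passes 0.0625 or a number of a turn 0.188, either way. A call with a gripper value outside its range is refused whole. The fingers move at their own pace and stop on an object; "squeeze" is the grip in N (left out, the last holds). Time passes only in rows, so rows that do not move let the fingers close, or fill a call up. It gives the time, the measured TCP pose, the force and the opening at its end, in the units of the state.
- get_state(): the state, without advancing time (a new reading comes with each control period).
- camera(name): name is "side" or "top"; returns the picture (384x512x3 uint8, red, green, blue); there is no depth.
- calibration(name): a dict with "intrinsics" (3x3 intrinsics, pixels), "distortion" ([k1, k2, p1, p2, k3] as OpenCV has them; the pictures are not rectified), "camera_from_world" (4x4, takes a point from world to camera coordinates). Camera axes: x right, y down, z forward; pixel columns grow to the right and rows downward; lengths in m; the calibration is good to about 2 mm. A picture is of the moment at which its call begins. calibration takes no time and is no camera call.
- job_done(): hands the job in, once; it reports no verdict.
The state is a dict: "time_s": time; "q": joint angles; "qd": joint speeds; "effort": joint torques, N m; "tcp_pos": TCP position; "eef_rot": TCP orientation; "contact_force": force on the tool from outside, world axes, zero at the start; "moment": the same for the moment, N m; "gripper_width": opening from 0.0 (shut) to 1.0 (fully open).
Only numpy, scipy, OpenCV 4.12 (cv2) and the standard library are available. Lean on these libraries where they do the work, as an engineer would, in place of code of your own. Each camera call takes 0.05 s, during which the arm holds its last target.

## Task

Pick up the steel dipper cup by its black handle, bring it up from below between the two red tabs under the hopper, and slide cup and shutter together to the robot's left until all eight blue balls have dropped into the held cup; then slide back the same way until the shutter is fully closed. Lower the cup clear, stand it upright in the middle of the scale's pan with all eight balls in it and let go. Leave the other things on the bench where they are.

Things in the scene. Friction and masses are not known exactly. Their poses are not given: they have to be found in the camera images.
- cup_mid (a point): Dipper cup: round open steel cup, 80 mm outside diameter, 60 mm high, walls 3 mm, floor 5 mm, about 0.1 kg, with one straight level black handle. This point is on the cup's axis, 30 mm above its underside. The cup's x axis points from the handle to the cup, z up. It starts standing on the bench.
- cup_grip (a point): Grasp point on the cup's handle, 140 mm from the cup's axis along the cup's -x and 40 mm above its underside. The handle is a bar 12 mm wide (along the cup's y) and 24 mm tall, ending 184 mm from the cup's axis. Axes as the cup's. Pinch it firmly (about 40 N is fine).
- outlet (a point): Centre of the square outlet (56 x 56 mm) of the clear hopper, on the shutter's top face, 145 mm above the bench; z up. Along y below it run two shutter rails at x = +-50 mm, from y = -119 to +99 mm, undersides 137 mm above the bench. Below them the space is open from the robot's side and from left and right.
- hopper: The clear hopper, fixed to the bench. Origin on the bench straight below its outlet, axes as the outlet's. It widens to 116 mm square at its top, 288 mm above the bench, and stands on two rear posts (16 mm diameter, at x = +92 mm, y = +-60 mm) on a foot 8 mm high that begins at x = +60 mm.
- fork (a point): Point midway between the two red tabs (each 6 mm thick, 50 mm along x) that hang 30 mm below the steel shutter plate, at their lower ends, 110 mm above the bench; axes as the outlet's. Inner faces 94 mm apart along y, so the cup fits with 7 mm each side. The plate's 56 mm square hole is straight above, its underside 140 mm above the bench. 62 mm to the outlet's -y when closed, below it when open.
- shutter (a joint): Slide of the shutter along the hopper's y, in m: 0 closed (start), 0.062 fully open (hole under the outlet), with end stops. It slides with about 1 to 2 N and stays where it is left. Pushing a tab to +y opens, to -y closes.
- pan (a point): Centre of the top of the round steel pan (130 mm diameter) of the white bench scale, 38 mm above the bench; z up. The scale is fixed; its housing is 180 x 150 mm (x, y), 28 mm high, and the pan's centre lies 18 mm to +x of the housing's centre.
- ball0_center (a point): Centre of blue ceramic ball 1 of 8: 16 mm diameter, about 12 g, starts on the closed shutter in the hopper.
- ball1_center (a point): Centre of blue ceramic ball 2 of 8: 16 mm diameter, about 12 g, starts on the closed shutter in the hopper.
- ball2_center (a point): Centre of blue ceramic ball 3 of 8: 16 mm diameter, about 12 g, starts on the closed shutter in the hopper.
- ball3_center (a point): Centre of blue ceramic ball 4 of 8: 16 mm diameter, about 12 g, starts on the closed shutter in the hopper.
- ball4_center (a point): Centre of blue ceramic ball 5 of 8: 16 mm diameter, about 12 g, starts on the closed shutter in the hopper.
- ball5_center (a point): Centre of blue ceramic ball 6 of 8: 16 mm diameter, about 12 g, starts on the closed shutter in the hopper.
- ball6_center (a point): Centre of blue ceramic ball 7 of 8: 16 mm diameter, about 12 g, starts on the closed shutter in the hopper.
- ball7_center (a point): Centre of blue ceramic ball 8 of 8: 16 mm diameter, about 12 g, starts on the closed shutter in the hopper.
- tape: Bystander to leave alone: black tape dispenser, 130 x 50 mm, 86 mm high. Origin on its underside.
- jar: Bystander to leave alone: amber jar, 48 mm diameter, 75 mm high. Origin on its underside.
- pliers: Bystander to leave alone: small pliers with blue handles lying flat, about 150 mm long, 14 mm high. Origin on its underside, 5 mm from the middle of its length towards the tail.
- spool: Bystander to leave alone: white spool lying flat, 72 mm diameter, 34 mm high. Origin on its underside.
- pen: Bystander to leave alone: metal pen lying flat, 160 mm long, 10 mm high. Origin on its underside.
- cup: The same dipper cup as a body; origin at the centre of its underside, axes as given under cup_mid.
Things that resemble listed ones, but are neither listed nor needed, are in the scene too. There is more than one size of the cup; the job needs the smaller. What is shaped like the part that bears pan but purple is not meant.

How it is judged:
By the outcome, as a careful person would: the job done as asked, in the order asked, and still so for the second after the job is handed in, with the robot touching nothing.
It also fails if it takes over 61 s, if anything falls off the work surface, if the arm or the gripper's body presses on something with over 40 N, if the wrist force passes 120 N, or if a joint passes its speed limit or range.

## Working session

There is one attempt and no reset: what is moved stays moved. The work goes in short steps, Python scripts to look and compute and a tool call to move; the robot and the scene stay as the last step left them, time stands still between calls to the robot, and variables do not carry over. Pictures are saved under pics/ and viewed, and the job is handed in when it is done.

Besides the shell and the picture viewer there is one more tool, called after "Call:" by a JSON object that holds its "method" and its "body", one argument or row to a line. arm_command: Moves the arm, as the interface text tells. Its arguments: {"type":"object","properties":{"rows":{"type":"array","items":{"type":"object","properties":{"grip":{"type":"number"},"dx":{"type":"number"},"dy":{"type":"number"},"dz":{"type":"number"},"roll":{"type":"number"}}}},"squeeze":{"type":"number"}},"required":["rows"]}

```bash
mkdir -p pics; ls; python3 - <<'E'
from rig import *
import cv2,numpy as np
for n in("side","top"):
    im=camera(n); cv2.imwrite(f"pics/{n}0.png",cv2.cvtColor(im,cv2.COLOR_RGB2BGR))
    c=calibration(n); print(n,c)
print(get_state())
E
```

```text
pics
side {'intrinsics': array([[392.26302669,   0.        , 254.3454476 ],
       [  0.        , 392.26302669, 195.37151898],
       [  0.        ,   0.        ,   1.        ]]), 'distortion': array([-0.10280578,  0.        ,  0.        ,  0.        ,  0.        ]), 'camera_from_world': array([[-0.98035276, -0.19724268, -0.00194568,  0.51280779],
       [-0.14682021,  0.73625487, -0.66058504,  0.16563257],
       [ 0.13172808, -0.6473207 , -0.75074871,  1.17047807],
       [ 0.        ,  0.        ,  0.        ,  1.        ]])}
top {'intrinsics': array([[495.37996857,   0.        , 260.2015782 ],
       [  0.        , 495.37996857, 188.74536154],
       [  0.        ,   0.        ,   1.        ]]), 'distortion': array([-0.02387451,  0.        ,  0.        ,  0.        ,  0.        ]), 'camera_from_world': array([[-0.03362681, -0.99941506,  0.00622762, -0.00137207],
       [-0.975322  ,  0.03145441, -0.21853516,  0.56848341],
       [ 0.21821144, -0.01342257, -0.9758092 ,  1.29344418],
       [ 0.        ,  0.        ,  0.        ,  1.        ]])}
{'time_s': 0.1, 'q': array([-8.25051031e+01,  1.64491183e+01,  9.04153025e+01, -7.43967715e-04,
        7.32624329e+01, -8.59368140e+00]), 'qd': array([ 0.10096297, -0.01938413, -0.23155064,  0.04385958, -0.06299744,
       -0.00334128]), 'effort': array([ 2.49696923e-04, -4.07298589e+01, -2.93700600e+01, -1.47788001e-04,
        3.42866289e-03,  1.08715085e-06]), 'tcp_pos': array([ 0.18701409, -0.64796556,  0.24406839]), 'eef_rot': array([[ 9.60833424e-01,  2.77126397e-01, -3.01119573e-04],
       [ 2.77126377e-01, -9.60830973e-01,  2.19347600e-03],
       [ 3.18545088e-04, -2.19101323e-03, -9.99997549e-01]]), 'contact_force': array([-0.51056996,  0.01690317, -0.7012206 ]), 'moment': array([ 0.01423263, -0.07472504,  0.00017892]), 'gripper_width': 1.0007442202389847}
```

View pics/side0.png

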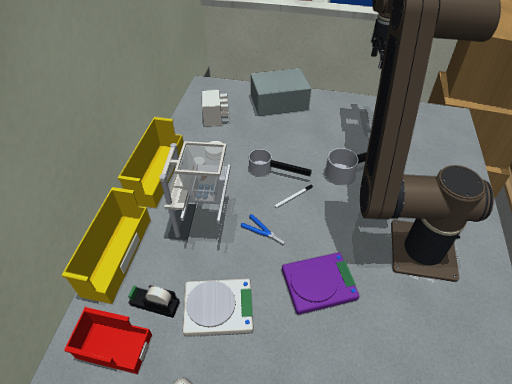

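View pics/top0.png

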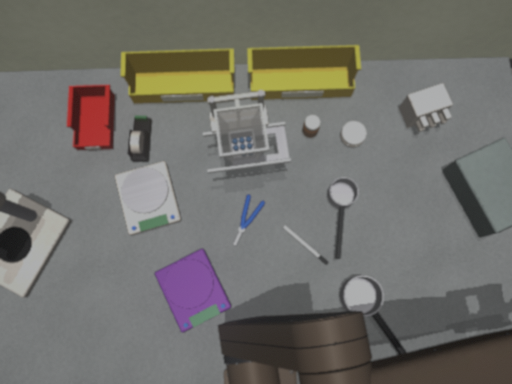

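The top view shows the small cup at about (342,193) with its handle running toward the robot, the hopper at about (243,135) and the white scale at about (148,195). I'll zoom in to measure them.

```bash
cat > h.py <<'E'
import numpy as np,cv2
from rig import *
def ray(n,p):
    c=calibration(n);K=np.array(c["intrinsics"]);T=np.array(c["camera_from_world"])
    u=cv2.undistortPoints(np.array([[p]],float),K,np.array(c["distortion"]))[0,0]
    R=T[:3,:3];o=-R.T@T[:3,3];return o,R.T@np.array([u[0],u[1],1])
def onz(n,p,z):
    o,d=ray(n,p);return o+d*(z-o[2])/d[2]
def proj(n,P):
    c=calibration(n);T=np.array(c["camera_from_world"])
    P=np.atleast_2d(np.array(P,float))
    r=cv2.projectPoints(P,cv2.Rodrigues(T[:3,:3])[0],T[:3,3],np.array(c["intrinsics"]),np.array(c["distortion"]))[0]
    return r[:,0]
def snap(n,name,box=None,s=4):
    im=cv2.cvtColor(camera(n),cv2.COLOR_RGB2BGR);cv2.imwrite(f"pics/{name}.png",im)
    if box: crop(im,box,name+"c",s)
    return im
def crop(im,b,name,s=4):
    x0,y0,x1,y1=b
    cv2.imwrite(f"pics/{name}.png",cv2.resize(im[y0:y1,x0:x1],None,fx=s,fy=s,interpolation=cv2.INTER_CUBIC))
E
python3 - <<'E'
from h import *
t=cv2.imread("pics/top0.png");s=cv2.imread("pics/side0.png")
crop(t,(195,80,375,270),"t_h",3);crop(s,(150,130,330,270),"s_h",4);crop(t,(100,150,200,250),"t_s",5)
E
```

```text
(no output)
```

View pics/t_h.png

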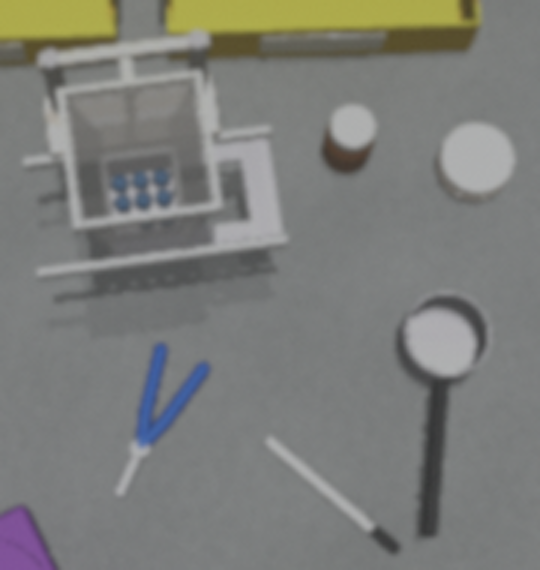

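View pics/s_h.png

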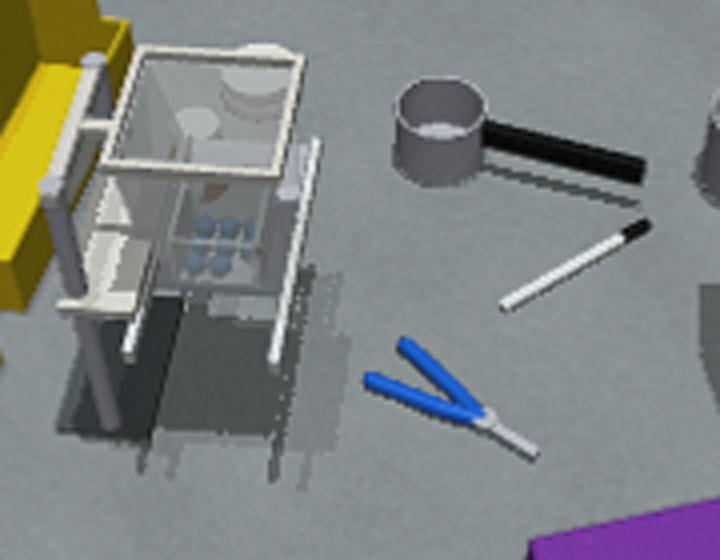

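View pics/t_s.png

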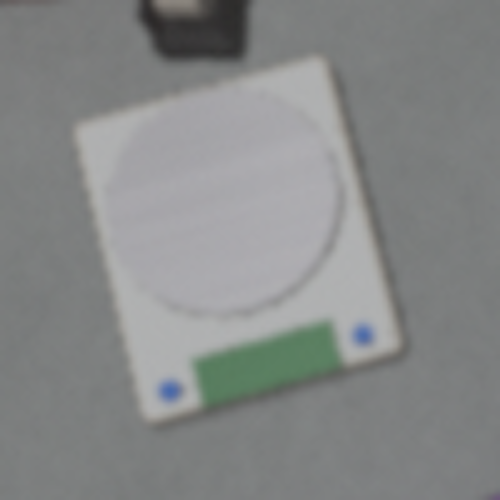

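```bash
python3 - <<'E'
from h import *
P=lambda pts,o,s:[(x/s+o[0],y/s+o[1]) for x,y in pts]
r=lambda a:np.round(a,4)
H=[onz("top",p,.288) for p in P([(57,90),(207,72),(222,208),(73,228)],(195,80),3)]
print("top sq",r(H),"c",r(np.mean(H,0)),[r(np.linalg.norm(H[i]-H[(i+1)%4])) for i in range(4)])
H2=[onz("side",p,.288) for p in P([(140,48),(303,57),(282,177),(102,167)],(150,130),4)]
print("side sq",r(H2),"c",r(np.mean(H2,0)),[r(np.linalg.norm(H2[i]-H2[(i+1)%4])) for i in range(4)])
for z in(.141,.150):
  R=[onz("top",p,z) for p in P([(23,162),(270,131),(37,272),(288,239)],(195,80),3)]
  print(z,r(R),[np.linalg.norm(R[0]-R[1]),np.linalg.norm(R[2]-R[3])], np.degrees(np.arctan2(*(R[0]-R[1])[:2])),np.degrees(np.arctan2(*(R[2]-R[3])[:2])))
  S=[onz("side",p,z) for p in P([(316,142),(274,362),(129,357)],(150,130),4)]
  print(z,"side",r(S))
B=[onz("top",p,.153) for p in P([(120,182),(141,180),(163,176),(123,202),(143,200),(165,198)],(195,80),3)];print("balls",r(B),r(np.mean(B,0)))
# pan
L=[onz("top",p,.038) for p in P([(105,205),(345,190),(225,83),(228,317)],(100,150),5)];print("pan",r(L),r((L[0]+L[1])/2),r((L[2]+L[3])/2))
C=[onz("top",p,.028) for p in P([(77,128),(325,57),(407,348),(150,423)],(100,150),5)];print("house",r(C),r(np.mean(C,0)))
# cup rim
K=[onz("top",p,.06) for p in P([(401,338),(488,330),(444,294),(445,380)],(195,80),3)];print("cup",r(K))
hd=[onz("top",p,.052) for p in P([(439,383),(429,535)],(195,80),3)];print("hand",r(hd))
K=[onz("side",p,.06) for p in P([(395,110),(488,108),(440,78),(440,135)],(150,130),4)];print("cup side",r(K))
hd=[onz("side",p,.052) for p in P([(488,122),(645,160)],(150,130),4)];print("hand side",r(hd))
E
```

```text
top sq [[ 0.7114  0.0854  0.288 ]
 [ 0.7227 -0.0329  0.288 ]
 [ 0.6105 -0.0405  0.288 ]
 [ 0.5982  0.0746  0.288 ]] c [0.6607 0.0217 0.288 ] [np.float64(0.1189), np.float64(0.1125), np.float64(0.1157), np.float64(0.1137)]
side sq [[ 0.7192 -0.0205  0.288 ]
 [ 0.6077 -0.0326  0.288 ]
 [ 0.5928  0.0799  0.288 ]
 [ 0.707   0.0933  0.288 ]] c [0.6567 0.03   0.288 ] [np.float64(0.1121), np.float64(0.1135), np.float64(0.115), np.float64(0.1145)]
0.141 [[ 0.7037  0.1279  0.141 ]
 [ 0.7256 -0.0908  0.141 ]
 [ 0.6032  0.1166  0.141 ]
 [ 0.6259 -0.1021  0.141 ]] [np.float64(0.21981595442375298), np.float64(0.21979465396014009)] -5.730151423602692 -5.927831798660224
0.141 side [[ 0.6228 -0.0997  0.141 ]
 [ 0.5996  0.1143  0.141 ]
 [ 0.6985  0.1299  0.141 ]]
0.15 [[ 0.7005  0.127   0.15  ]
 [ 0.7223 -0.0902  0.15  ]
 [ 0.6008  0.1157  0.15  ]
 [ 0.6233 -0.1013  0.15  ]] [np.float64(0.21822742983239374), np.float64(0.21820628329896455)] -5.730151423602695 -5.927831798660207
0.15 side [[ 0.6201 -0.0908  0.15  ]
 [ 0.5972  0.1209  0.15  ]
 [ 0.6951  0.1363  0.15  ]]
balls [[0.6785 0.0425 0.153 ]
 [0.6798 0.0242 0.153 ]
 [0.6828 0.005  0.153 ]
 [0.6603 0.0403 0.153 ]
 [0.6615 0.023  0.153 ]
 [0.6627 0.0038 0.153 ]] [0.6709 0.0231 0.153 ]
pan [[0.5798 0.3675 0.038 ]
 [0.584  0.2338 0.038 ]
 [0.6481 0.3018 0.038 ]
 [0.5142 0.2979 0.038 ]] [0.5819 0.3006 0.038 ] [0.5811 0.2998 0.038 ]
house [[0.6272 0.3874 0.028 ]
 [0.6643 0.2474 0.028 ]
 [0.4954 0.2006 0.028 ]
 [0.4582 0.3421 0.028 ]] [0.5613 0.2944 0.028 ]
cup [[ 0.5517 -0.2075  0.06  ]
 [ 0.5566 -0.2878  0.06  ]
 [ 0.5918 -0.2497  0.06  ]
 [ 0.5114 -0.245   0.06  ]]
hand [[ 0.5103 -0.2408  0.052 ]
 [ 0.3727 -0.2223  0.052 ]]
cup side [[ 0.5892 -0.2312  0.06  ]
 [ 0.5109 -0.2494  0.06  ]
 [ 0.5588 -0.2792  0.06  ]
 [ 0.5453 -0.2084  0.06  ]]
hand side [[ 0.5091 -0.2405  0.052 ]
 [ 0.3711 -0.2209  0.052 ]]
```

Call:
{"method": "arm_command", "body": {
  "rows": [
    {"grip":0.05,"dx":0.023,"dy":0.042,"dz":0,"roll":-0.083},
    {"grip":0.05,"dx":0.023,"dy":0.042,"dz":0,"roll":-0.083},
    {"grip":0.05,"dx":0.023,"dy":0.042,"dz":0,"roll":-0.083},
    {"grip":0.05,"dx":0.023,"dy":0.042,"dz":0,"roll":-0.083},
    {"grip":0.05,"dx":0.023,"dy":0.042,"dz":0,"roll":-0.083}
  ],
  "squeeze": 60
}}

```text
time_s: 0.72
tcp_pos: [0.3021, -0.4328, 0.2399]
eef_rot: [[0.988, -0.153, 0.0], [-0.153, -0.988, 0.008], [-0.001, -0.008, -1.0]]
contact_force: [0.1, -0.3, 0.7]
gripper_width: 0.585
```

Call:
{"method": "arm_command", "body": {
  "rows": [
    {"grip":0.05,"dx":0.025,"dy":0.046,"dz":-0.01,"roll":0.01},
    {"grip":0.05,"dx":0.025,"dy":0.046,"dz":-0.01,"roll":0},
    {"grip":0.05,"dx":0.025,"dy":0.046,"dz":-0.01,"roll":0},
    {"grip":0.05,"dx":0.025,"dy":0.046,"dz":-0.01,"roll":0},
    {"grip":0.05,"dx":0.012,"dy":0.021,"dz":-0.01,"roll":0}
  ]
}}

```text
time_s: 1.35
tcp_pos: [0.4163, -0.2188, 0.1877]
eef_rot: [[0.99, -0.143, 0.001], [-0.143, -0.99, 0.008], [-0.0, -0.008, -1.0]]
contact_force: [0.3, -0.2, -0.3]
gripper_width: 0.587
```

```bash
python3 - <<'E'
from h import *
print({k:get_state()[k] for k in("tcp_pos","eef_rot","q")})
snap("top","t1",(270,150,450,330),4);snap("side","s1",(220,80,420,230),4)
E
```

```text
{'tcp_pos': array([ 0.41626422, -0.21878356,  0.18768952]), 'eef_rot': array([[ 9.89721235e-01, -1.43007021e-01,  9.32085654e-04],
       [-1.43009947e-01, -9.89691325e-01,  7.69645801e-03],
       [-1.78170445e-04, -7.75064544e-03, -9.99969947e-01]]), 'q': array([-40.30583931,  -6.72543057, 121.34984724,   0.40714077,
        65.62065872,  57.74740532])}
```

View pics/s1c.png

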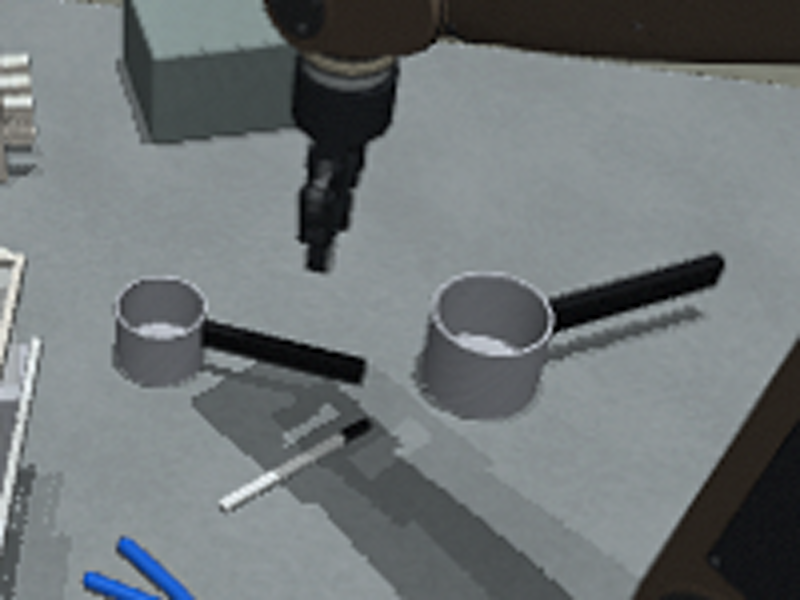

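The view shows the gripper above the small cup's handle, at about (318,265) in the crop. I'm descending after a 9 mm correction in y.

Call:
{"method": "arm_command", "body": {
  "rows": [
    {"grip":0.05,"dx":-0.002,"dy":-0.008,"dz":-0.035,"roll":0.003},
    {"grip":0.05,"dx":0,"dy":0,"dz":-0.04,"roll":0},
    {"grip":0.05,"dx":0,"dy":0,"dz":-0.04,"roll":0},
    {"grip":0.05,"dx":0,"dy":0,"dz":-0.025,"roll":0},
    {"grip":0.05,"dx":0,"dy":0,"dz":0,"roll":0}
  ]
}}

```text
time_s: 2.08
tcp_pos: [0.413, -0.231, 0.0452]
eef_rot: [[0.99, -0.14, 0.001], [-0.14, -0.99, 0.005], [0.001, -0.005, -1.0]]
contact_force: [-0.1, 0.4, 0.8]
gripper_width: 0.585
```

Call:
{"method": "arm_command", "body": {
  "rows": [
    {"grip":0.05,"dx":0.001,"dy":0.003,"dz":-0.009,"roll":0},
    {"grip":0.05,"dx":0,"dy":0,"dz":0,"roll":0},
    {"grip":0.025,"dx":0,"dy":0,"dz":0,"roll":0},
    {"grip":0.018,"dx":0,"dy":0,"dz":0,"roll":0},
    {"grip":0.018,"dx":0,"dy":0,"dz":0,"roll":0}
  ]
}}

```text
time_s: 2.7
tcp_pos: [0.4163, -0.2308, 0.04]
eef_rot: [[0.99, -0.14, 0.007], [-0.14, -0.99, -0.001], [0.007, -0.0, -1.0]]
contact_force: [-0.5, -0.1, 0.3]
gripper_width: 0.21
```

```bash
python3 - <<'E'
from h import *
snap("top","t2",(300,150,420,290),4);snap("side","s2",(220,110,370,230),5)
E
```

```text
(no output)
```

View pics/s2c.png

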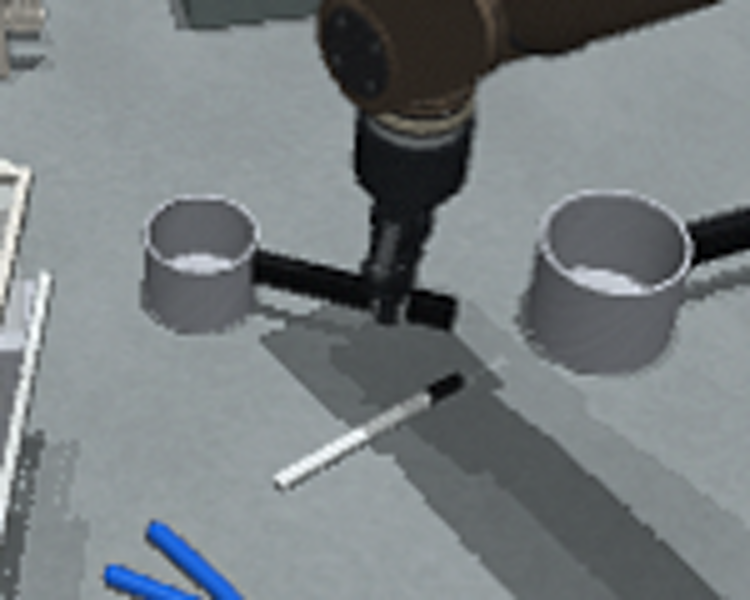

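View pics/t2c.png

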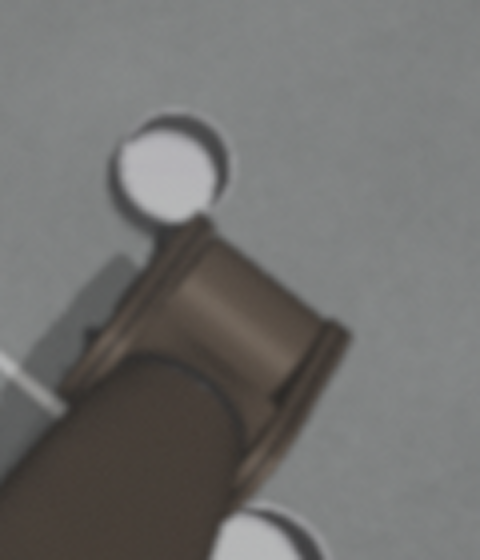

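The fingers straddle the handle, about 5 mm high. I'll correct slightly and then grip.

Call:
{"method": "arm_command", "body": {
  "rows": [
    {"grip":0.018,"dx":-0.001,"dy":0.003,"dz":-0.006,"roll":0},
    {"grip":0.018,"dx":0,"dy":0,"dz":0,"roll":0},
    {"grip":0,"dx":0,"dy":0,"dz":0,"roll":0},
    {"grip":0,"dx":0,"dy":0,"dz":0,"roll":0},
    {"grip":0,"dx":0,"dy":0,"dz":0,"roll":0}
  ],
  "squeeze": 60
}}

```text
time_s: 3.42
tcp_pos: [0.4153, -0.2277, 0.0336]
eef_rot: [[0.99, -0.14, 0.007], [-0.14, -0.99, -0.001], [0.007, -0.0, -1.0]]
contact_force: [-0.8, 0.2, 1.2]
gripper_width: 0.131
```

Opening 0.131 × 85 ≈ 11 mm, so the handle is gripped. I'll lift it 40 mm.

Call:
{"method": "arm_command", "body": {
  "rows": [
    {"grip":0,"dx":0,"dy":0,"dz":0.012,"roll":0},
    {"grip":0,"dx":0,"dy":0,"dz":0.015,"roll":0},
    {"grip":0,"dx":0,"dy":0,"dz":0.01,"roll":0},
    {"grip":0,"dx":0,"dy":0,"dz":0,"roll":0},
    {"grip":0,"dx":0,"dy":0,"dz":0,"roll":0}
  ]
}}

```text
time_s: 4.05
tcp_pos: [0.4149, -0.2273, 0.0735]
eef_rot: [[0.99, -0.14, 0.007], [-0.14, -0.99, -0.001], [0.007, -0.0, -1.0]]
contact_force: [0.3, 0.2, -0.4]
gripper_width: 0.128
```

```bash
python3 - <<'E'
from h import *
snap("top","t3");s=snap("side","s3",(150,110,350,260),4)
t=cv2.imread("pics/top0.png");crop(t,(200,85,300,185),"t_hh",6);crop(cv2.imread("pics/side0.png"),(150,130,250,250),"s_hh",5)
print("jar",onz("top",(312.3,122.5),.075),onz("side",(150+197/4,130+122/4),.075))
def tri(a,b):
    o1,d1=ray("top",a);o2,d2=ray("side",b);A=np.stack([d1,-d2],1);l=np.linalg.lstsq(A,o2-o1,rcond=None)[0]
    p,q=o1+l[0]*d1,o2+l[1]*d2;return (p+q)/2,np.linalg.norm(p-q)
P=lambda x,y:(x/3+195,y/3+80);Q=lambda x,y:(x/4+150,y/4+130)
print("rails",tri(P(288,239),Q(316,142)),tri(P(37,272),Q(274,362)),tri(P(23,162),Q(129,357)))
print("sq",[tri(P(*a),Q(*b)) for a,b in[((57,90),(102,167)),((207,72),(140,48)),((222,208),(303,57)),((73,228),(282,177))]])
E
```

```text
jar [ 0.75072959 -0.17215569  0.075     ] [ 0.7468195  -0.16880681  0.075     ]
rails (array([ 0.62495129, -0.10221094,  0.1388102 ]), np.float64(0.0029523940931405787)) (array([0.6005853 , 0.1162328 , 0.14406148]), np.float64(0.0034123936474859903)) (array([0.70187517, 0.12792322, 0.13892386]), np.float64(0.004739073261105892))
sq [(array([0.71255872, 0.08586367, 0.28037946]), np.float64(0.0034473675058775918)), (array([ 0.72617107, -0.03328162,  0.27651101]), np.float64(0.002372469958077311)), (array([ 0.61142028, -0.0407591 ,  0.28092887]), np.float64(0.0024862999779334313)), (array([0.59694458, 0.07482196, 0.28329416]), np.float64(0.005001842349514097))]
```

View pics/t_hh.png

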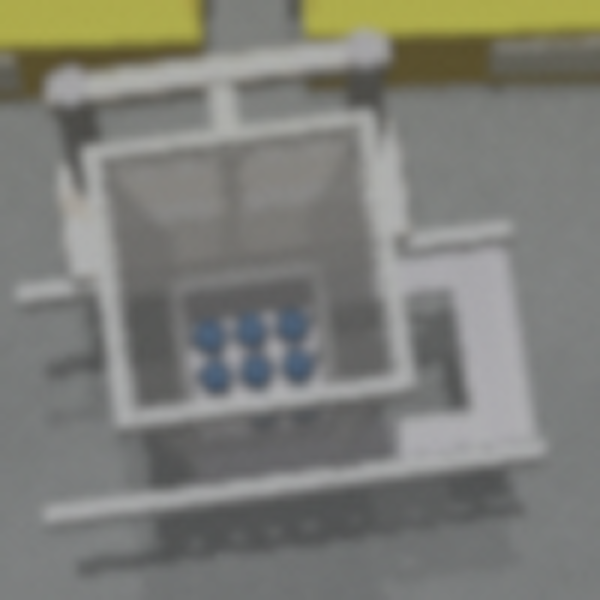

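View pics/s_hh.png

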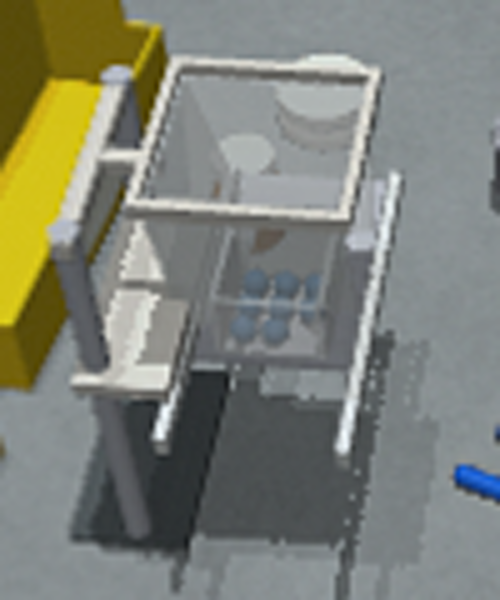

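View pics/s3c.png

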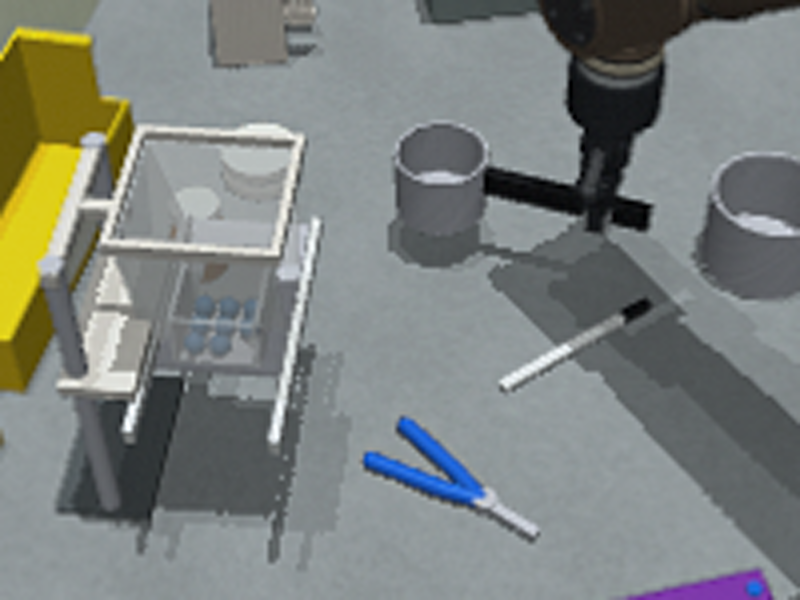

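```bash
python3 - <<'E'
from h import *
P=lambda x,y:(x/6+200,y/6+85)
a=onz("top",P(451,290),.145);b=onz("top",P(468,411),.145);print(a,b,np.linalg.norm(a-b),np.degrees(np.arctan2((a-b)[1],(a-b)[0])))
ya=np.deg2rad(5.8);X=np.array([np.cos(ya),np.sin(ya)]);Y=np.array([-X[1],X[0]])
m=(a+b)[:2]/2
print("fork",m+Y*28,"outlet",m+Y*90)
E
```

```text
[ 0.6980632  -0.06341948  0.145     ] [ 0.64250831 -0.0685804   0.145     ] 0.055794093315738535 5.307414697561179
fork [-2.15929056 27.79065991] outlet [-8.42478099 89.47326385]
```

The cup hangs level. The hole edge, rails and hopper top agree on the fork at about (0.668, -0.038), with the hopper yawed about 5.5°. I'm moving under it with the rim at 100 mm.

Call:
{"method": "arm_command", "body": {
  "rows": [
    {"grip":0,"dx":0.015,"dy":0.023,"dz":0,"roll":0.05},
    {"grip":0,"dx":0.021,"dy":0.032,"dz":0,"roll":0.05},
    {"grip":0,"dx":0.021,"dy":0.032,"dz":0,"roll":0.05},
    {"grip":0,"dx":0.021,"dy":0.032,"dz":0,"roll":0.05},
    {"grip":0,"dx":0.012,"dy":0.018,"dz":0,"roll":0.03}
  ]
}}

```text
time_s: 4.78
tcp_pos: [0.5053, -0.087, 0.0709]
eef_rot: [[0.996, 0.092, 0.003], [0.092, -0.996, 0.002], [0.003, -0.002, -1.0]]
contact_force: [0.2, -0.8, -1.3]
gripper_width: 0.131
```

Call:
{"method": "arm_command", "body": {
  "rows": [
    {"grip":0,"dx":0.012,"dy":0.018,"dz":0,"roll":0},
    {"grip":0,"dx":0.007,"dy":0.009,"dz":0,"roll":0},
    {"grip":0,"dx":0.003,"dy":0.004,"dz":0,"roll":0},
    {"grip":0,"dx":0,"dy":0,"dz":0,"roll":0},
    {"grip":0,"dx":0,"dy":0,"dz":0,"roll":0}
  ]
}}

```text
time_s: 5.4
tcp_pos: [0.5269, -0.0542, 0.0688]
eef_rot: [[0.996, 0.094, -0.002], [0.094, -0.996, 0.003], [-0.002, -0.003, -1.0]]
contact_force: [0.4, -0.4, -0.6]
gripper_width: 0.131
```

```bash
python3 - <<'E'
from h import *
s=get_state();print(s["tcp_pos"],s["eef_rot"],s["contact_force"])
snap("top","t4",(200,85,330,215),5);snap("side","s4",(150,110,300,260),5)
E
```

```text
[ 0.52690318 -0.05423065  0.06877426] [[ 0.99554489  0.09426931 -0.00191747]
 [ 0.09427502 -0.99554121  0.0031488 ]
 [-0.00161208 -0.00331554 -0.9999932 ]] [ 0.43463431 -0.44954635 -0.61628609]
```

View pics/t4c.png

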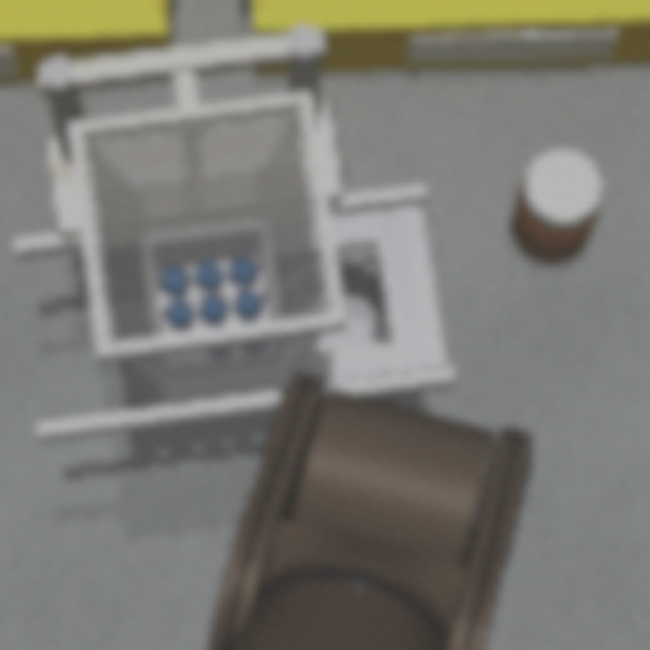

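View pics/s4c.png

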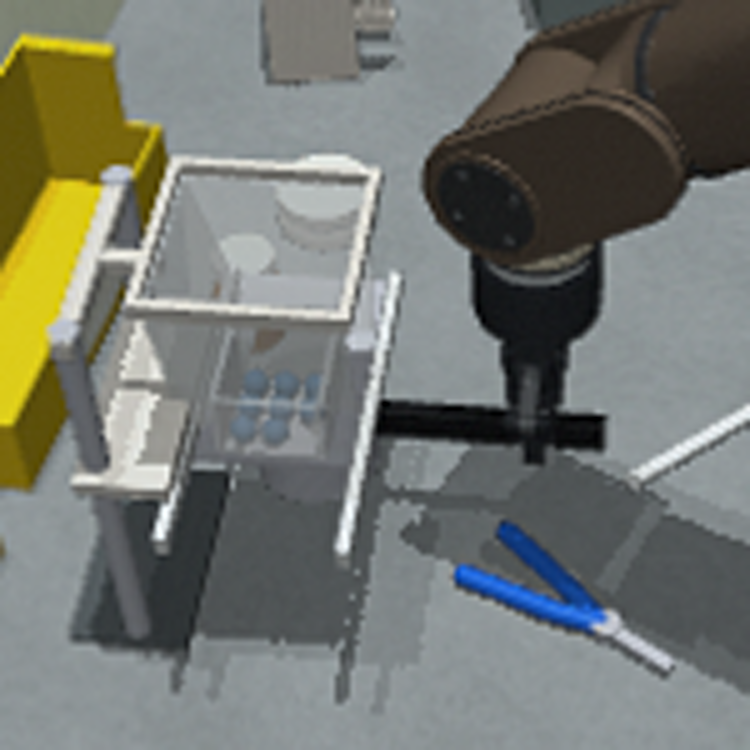

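```bash
python3 - <<'E'
from h import *
for z in(.2,.25,.3,.35): print(z,onz("top",(200+303/5,85+378/5),z),onz("top",(200+530/5,85+435/5),z), onz("side",(150+428/5,110+170/5),z))
E
```

```text
0.2 [ 0.60910108 -0.02161184  0.2       ] [ 0.57626178 -0.1329362   0.2       ] [ 0.60812052 -0.13608868  0.2       ]
0.25 [ 0.59490106 -0.02078073  0.25      ] [ 0.56344576 -0.12741338  0.25      ] [ 0.59321489 -0.08077813  0.25      ]
0.3 [ 0.58070104 -0.01994961  0.3       ] [ 0.55062973 -0.12189057  0.3       ] [ 0.57830927 -0.02546758  0.3       ]
0.35 [ 0.56650102 -0.0191185   0.35      ] [ 0.53781371 -0.11636776  0.35      ] [0.56340364 0.02984297 0.35      ]
```

The wrist's front corner stays about 28 mm short of the hopper rim. I'll correct 3 mm and raise the cup.

Call:
{"method": "arm_command", "body": {
  "rows": [
    {"grip":0,"dx":0.003,"dy":0.003,"dz":0,"roll":0},
    {"grip":0,"dx":0,"dy":0,"dz":0,"roll":0},
    {"grip":0,"dx":0,"dy":0,"dz":0.006,"roll":0},
    {"grip":0,"dx":0,"dy":0,"dz":0.006,"roll":0},
    {"grip":0,"dx":0,"dy":0,"dz":0,"roll":0}
  ]
}}

```text
time_s: 6.12
tcp_pos: [0.5303, -0.0518, 0.0823]
eef_rot: [[0.996, 0.093, -0.001], [0.093, -0.996, 0.003], [-0.0, -0.003, -1.0]]
contact_force: [-1.4, 0.1, -2.2]
gripper_width: 0.13
```

Call:
{"method": "arm_command", "body": {
  "rows": [
    {"grip":0,"dx":0,"dy":0,"dz":0.005,"roll":0},
    {"grip":0,"dx":0,"dy":0,"dz":0.006,"roll":0},
    {"grip":0,"dx":0,"dy":0,"dz":0.006,"roll":0},
    {"grip":0,"dx":0,"dy":0,"dz":0.003,"roll":0},
    {"grip":0,"dx":0,"dy":0,"dz":0,"roll":0}
  ]
}}

```text
time_s: 6.75
tcp_pos: [0.5304, -0.0518, 0.1041]
eef_rot: [[0.996, 0.093, -0.0], [0.093, -0.996, 0.003], [0.0, -0.003, -1.0]]
contact_force: [0.1, -0.4, -0.5]
gripper_width: 0.129
```

```bash
python3 - <<'E'
from h import *
s=get_state();print(s["tcp_pos"],s["contact_force"],s["moment"])
snap("top","t5",(200,85,330,215),5);snap("side","s5",(150,110,300,260),5)
E
```

```text
[ 0.53037705 -0.0517855   0.1040722 ] [ 0.05862008 -0.38799661 -0.51423779] [ 0.00605585  0.0832264  -0.01529957]
```

View pics/t5c.png

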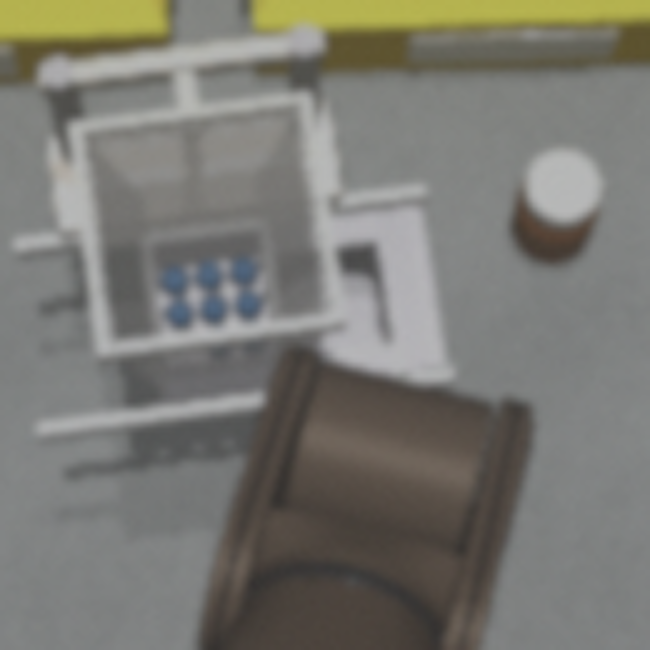

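View pics/s5c.png

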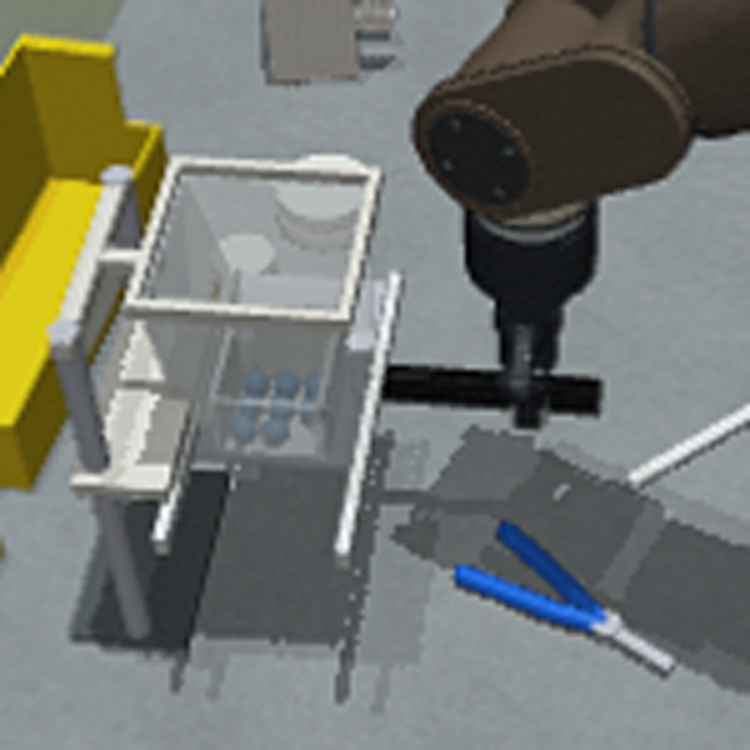

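No contact; the cup is between the tabs with its rim at 130.5 mm. I'm sliding it to +y along the hopper axis.

Call:
{"method": "arm_command", "body": {
  "rows": [
    {"grip":0,"dx":-0.001,"dy":0.007,"dz":0,"roll":0},
    {"grip":0,"dx":-0.001,"dy":0.007,"dz":0,"roll":0},
    {"grip":0,"dx":-0.001,"dy":0.007,"dz":0,"roll":0},
    {"grip":0,"dx":-0.001,"dy":0.007,"dz":0,"roll":0},
    {"grip":0,"dx":-0.001,"dy":0.007,"dz":0,"roll":0}
  ]
}}

```text
time_s: 7.48
tcp_pos: [0.525, -0.0149, 0.1033]
eef_rot: [[0.996, 0.091, -0.0], [0.091, -0.996, 0.002], [0.0, -0.002, -1.0]]
contact_force: [1.6, -1.5, -1.6]
gripper_width: 0.135
```

Call:
{"method": "arm_command", "body": {
  "rows": [
    {"grip":0,"dx":0,"dy":0.007,"dz":0.001,"roll":0.003},
    {"grip":0,"dx":0,"dy":0.007,"dz":0,"roll":0},
    {"grip":0,"dx":0,"dy":0.006,"dz":0,"roll":0},
    {"grip":0,"dx":0,"dy":0.004,"dz":0,"roll":0},
    {"grip":0,"dx":0,"dy":0,"dz":0,"roll":0}
  ]
}}

```text
time_s: 8.1
tcp_pos: [0.5236, 0.0118, 0.1035]
eef_rot: [[0.995, 0.096, -0.004], [0.096, -0.995, 0.003], [-0.004, -0.003, -1.0]]
contact_force: [0.1, 0.3, -1.8]
gripper_width: 0.129
```

```bash
python3 - <<'E'
from h import *
s=get_state();print(s["tcp_pos"],s["contact_force"],s["moment"])
snap("top","t6",(200,85,330,215),5);snap("side","s6",(150,110,300,260),5)
E
```

```text
[0.52360153 0.01175107 0.10351044] [ 0.09650225  0.27435101 -1.8194089 ] [-0.09718286  0.15361142 -0.05490387]
```

View pics/t6c.png

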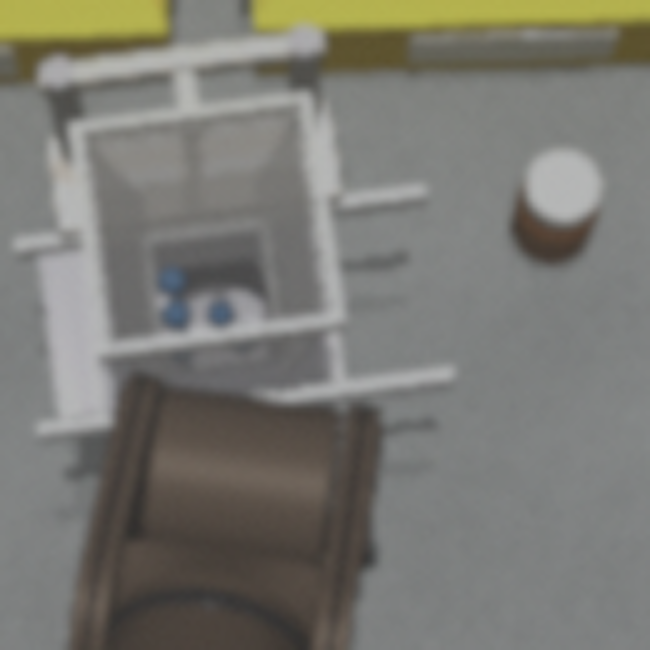

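View pics/s6c.png

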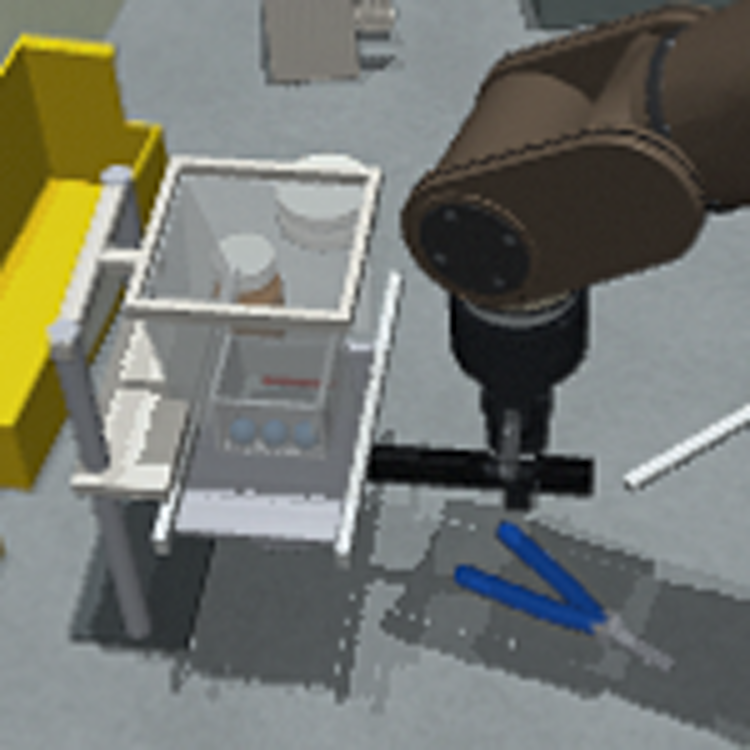

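Balls remain on the left side of the shutter, about 3 in a row in the side view, so the shutter isn't fully open. I'm pushing a few mm more.

Call:
{"method": "arm_command", "body": {
  "rows": [
    {"grip":0,"dx":0,"dy":0.004,"dz":0,"roll":0},
    {"grip":0,"dx":0,"dy":0.003,"dz":0,"roll":0},
    {"grip":0,"dx":0,"dy":0.002,"dz":0,"roll":0},
    {"grip":0,"dx":0,"dy":0,"dz":0,"roll":0},
    {"grip":0,"dx":0,"dy":0,"dz":0,"roll":0}
  ]
}}

```text
time_s: 8.82
tcp_pos: [0.5233, 0.0205, 0.1033]
eef_rot: [[0.995, 0.095, -0.005], [0.095, -0.995, 0.002], [-0.005, -0.003, -1.0]]
contact_force: [-1.4, -1.3, -2.0]
gripper_width: 0.131
```

```bash
python3 - <<'E'
from h import *
s=get_state();print(s["tcp_pos"],s["contact_force"],s["moment"])
snap("top","t7",(200,85,330,215),5);snap("side","s7",(150,110,300,260),5)
E
```

```text
[0.52329946 0.02050633 0.10330815] [-1.41264632 -1.30588369 -2.0015926 ] [-0.17392362  0.27372189 -0.17111383]
```

View pics/t7c.png

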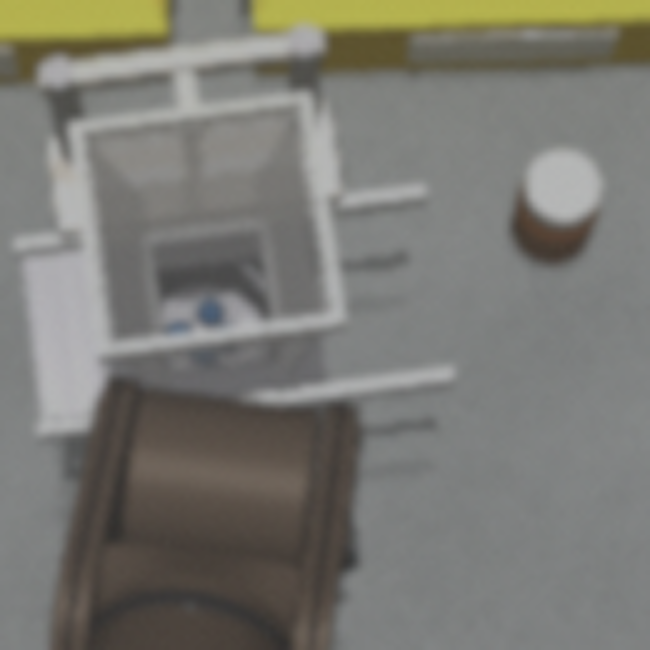

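View pics/s7c.png

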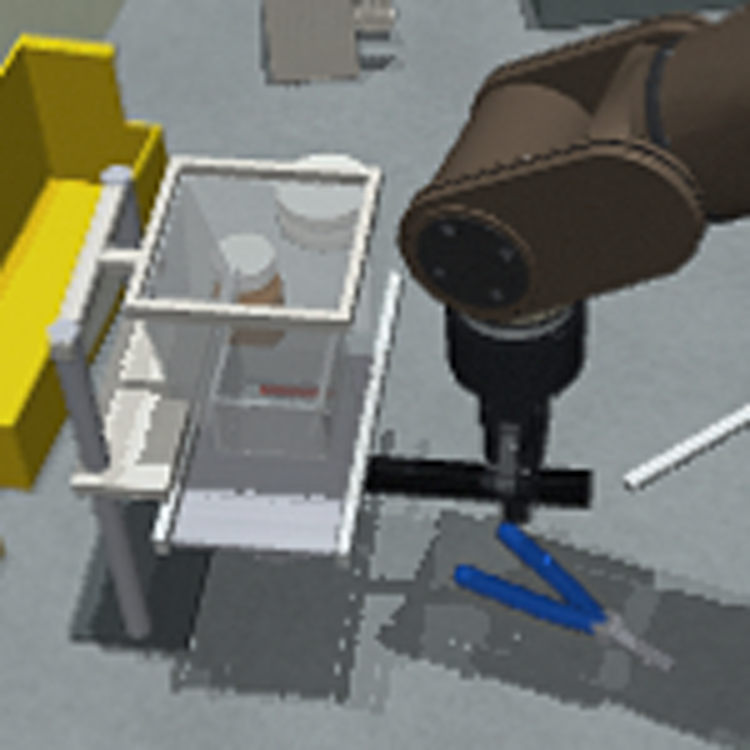

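The hopper is empty and the vertical force rose to about -2 N, so the balls are in the cup. I'm sliding back to close.

Call:
{"method": "arm_command", "body": {
  "rows": [
    {"grip":0,"dx":0,"dy":-0.004,"dz":0,"roll":0},
    {"grip":0,"dx":0.001,"dy":-0.007,"dz":0,"roll":0},
    {"grip":0,"dx":0.001,"dy":-0.008,"dz":0,"roll":0},
    {"grip":0,"dx":0.001,"dy":-0.008,"dz":0,"roll":0},
    {"grip":0,"dx":0.001,"dy":-0.007,"dz":0,"roll":0}
  ]
}}

```text
time_s: 9.55
tcp_pos: [0.5272, -0.015, 0.1031]
eef_rot: [[0.995, 0.097, -0.006], [0.097, -0.995, 0.004], [-0.005, -0.004, -1.0]]
contact_force: [-1.7, 0.6, -1.9]
gripper_width: 0.131
```

Call:
{"method": "arm_command", "body": {
  "rows": [
    {"grip":0,"dx":0.001,"dy":-0.008,"dz":0,"roll":0},
    {"grip":0,"dx":0,"dy":-0.008,"dz":0,"roll":0},
    {"grip":0,"dx":0.001,"dy":-0.008,"dz":0,"roll":0},
    {"grip":0,"dx":0,"dy":-0.005,"dz":0,"roll":0},
    {"grip":0,"dx":0,"dy":0,"dz":0,"roll":0}
  ]
}}

```text
time_s: 10.18
tcp_pos: [0.5296, -0.0469, 0.1032]
eef_rot: [[0.995, 0.096, -0.005], [0.096, -0.995, 0.003], [-0.005, -0.004, -1.0]]
contact_force: [-0.9, 0.7, -2.6]
gripper_width: 0.128
```

Call:
{"method": "arm_command", "body": {
  "rows": [
    {"grip":0,"dx":0.001,"dy":-0.005,"dz":0,"roll":0},
    {"grip":0,"dx":0,"dy":-0.004,"dz":0,"roll":0},
    {"grip":0,"dx":0,"dy":-0.002,"dz":0,"roll":0},
    {"grip":0,"dx":0,"dy":0,"dz":0,"roll":0},
    {"grip":0,"dx":0,"dy":0,"dz":0,"roll":0}
  ]
}}

```text
time_s: 10.8
tcp_pos: [0.5306, -0.0578, 0.1031]
eef_rot: [[0.995, 0.098, -0.006], [0.098, -0.995, 0.004], [-0.005, -0.005, -1.0]]
contact_force: [1.0, 1.3, -2.4]
gripper_width: 0.132
```

```bash
python3 - <<'E'
from h import *
s=get_state();print(s["tcp_pos"],s["contact_force"],s["moment"])
t=snap("top","t8",(200,85,330,215),5);snap("side","s8",(150,110,300,260),5)
a=cv2.imread("pics/t5.png");cv2.imwrite("pics/cmp8.png",np.hstack([cv2.resize(i[110:170,250:300],None,fx=8,fy=8,interpolation=cv2.INTER_CUBIC) for i in(a,t)]))
E
```

```text
[ 0.53058767 -0.05775785  0.10310289] [ 1.01922865  1.26656925 -2.43725374] [0.17127005 0.13770394 0.2162611 ]
```

View pics/cmp8.png

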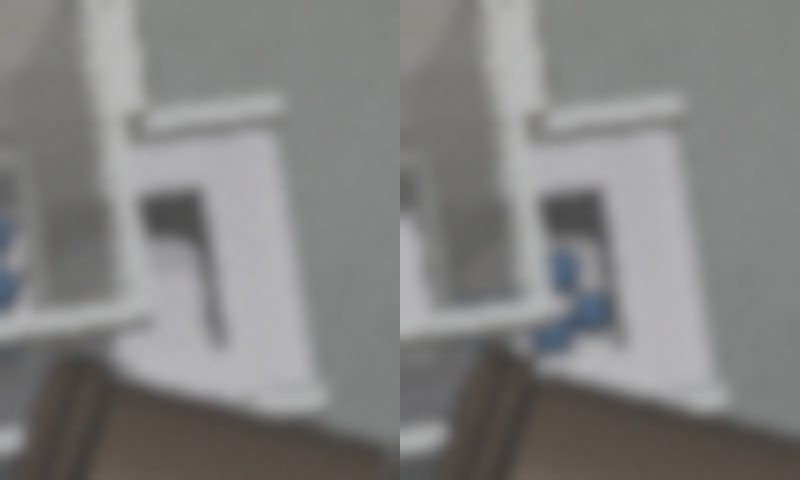

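View pics/s8c.png

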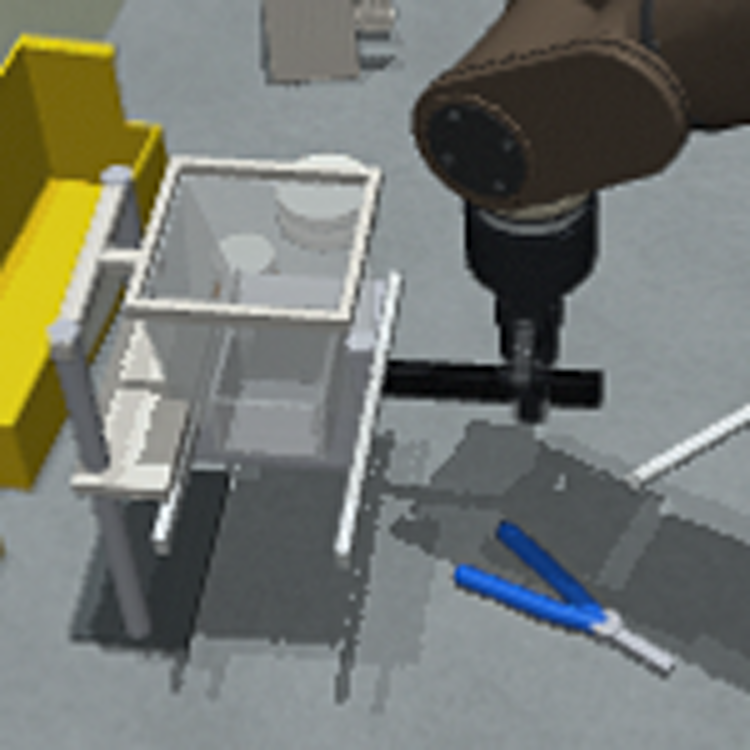

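The plate looks closed to within about a pixel. I'll push until force at the end stop confirms it.

Call:
{"method": "arm_command", "body": {
  "rows": [
    {"grip":0,"dx":0,"dy":-0.002,"dz":0,"roll":0},
    {"grip":0,"dx":0,"dy":-0.002,"dz":0,"roll":0},
    {"grip":0,"dx":0,"dy":-0.002,"dz":0,"roll":0},
    {"grip":0,"dx":0,"dy":0,"dz":0,"roll":0},
    {"grip":0,"dx":0,"dy":0,"dz":0,"roll":0}
  ]
}}

```text
time_s: 11.52
tcp_pos: [0.5302, -0.0599, 0.1033]
eef_rot: [[0.994, 0.108, -0.007], [0.108, -0.994, 0.01], [-0.006, -0.011, -1.0]]
contact_force: [-0.6, 2.8, -0.7]
gripper_width: 0.131
```

```bash
python3 - <<'E'
from h import *
s=get_state();print(s["tcp_pos"],s["contact_force"],s["moment"])
t=snap("top","t9")
def edge(f):
    g=cv2.cvtColor(cv2.imread(f"pics/{f}.png"),cv2.COLOR_BGR2GRAY).astype(float);o=[]
    for y in range(130,155,3):
        r=g[y,278:300];k=np.abs(np.diff(r))*(np.diff(r)<0);i=k.argmax();w=k[max(i-2,0):i+3];o.append(278+.5+(w*np.arange(max(i-2,0),max(i-2,0)+len(w))).sum()/w.sum())
    return np.round(o,1),np.mean(o)
for f in("top0","t5","t8","t9"): print(f,edge(f))
E
```

```text
[ 0.53020932 -0.05993822  0.10325299] [-0.5800946   2.79854783 -0.67585345] [0.43461096 0.16657463 0.4790173 ]
top0 (array([284.5, 285. , 285.5, 286. , 286.4, 286.9, 287.5, 287.8, 288.3]), np.float64(286.45301250185537))
t5 (array([284.5, 285. , 285.4, 286. , 286.4, 287. , 287.5, 287.8, 288.4]), np.float64(286.4471745964882))
t8 (array([284.5, 285.2, 285.5, 286.1, 286.5, 286.9, 287.4, 287.9, 288.3]), np.float64(286.4802009875745))
t9 (array([284.5, 285.1, 285.5, 286.1, 286.4, 286.8, 287.5, 287.8, 288.3]), np.float64(286.45507868862785))
```

The plate edge matches the start image (286.455 vs 286.453 px) and the end-stop force is 2.8 N, so the shutter is closed. I'll re-centre between the tabs and lower.

Call:
{"method": "arm_command", "body": {
  "rows": [
    {"grip":0,"dx":0,"dy":0.004,"dz":0,"roll":0},
    {"grip":0,"dx":0,"dy":0.004,"dz":0,"roll":-0.01},
    {"grip":0,"dx":0,"dy":0,"dz":0,"roll":0},
    {"grip":0,"dx":0,"dy":0,"dz":-0.005,"roll":0},
    {"grip":0,"dx":0,"dy":0,"dz":-0.006,"roll":0}
  ]
}}

```text
time_s: 12.2
tcp_pos: [0.5307, -0.0537, 0.0921]
eef_rot: [[0.996, 0.092, -0.005], [0.092, -0.996, 0.007], [-0.004, -0.007, -1.0]]
contact_force: [0.6, -0.5, -1.6]
gripper_width: 0.13
```

Call:
{"method": "arm_command", "body": {
  "rows": [
    {"grip":0,"dx":0,"dy":0,"dz":-0.007,"roll":0},
    {"grip":0,"dx":0,"dy":0,"dz":-0.007,"roll":0},
    {"grip":0,"dx":0,"dy":0,"dz":-0.007,"roll":0},
    {"grip":0,"dx":0,"dy":0,"dz":-0.005,"roll":0},
    {"grip":0,"dx":0,"dy":0,"dz":0,"roll":0}
  ]
}}

```text
time_s: 12.82
tcp_pos: [0.5296, -0.0536, 0.0626]
eef_rot: [[0.996, 0.092, -0.008], [0.092, -0.996, 0.008], [-0.007, -0.008, -1.0]]
contact_force: [-0.9, -0.5, -1.2]
gripper_width: 0.133
```

```bash
python3 - <<'E'
from h import *
s=get_state();print(s["tcp_pos"],s["contact_force"],s["moment"])
snap("top","t10",(200,85,330,215),5);snap("side","s10",(150,110,300,260),5)
E
```

```text
[ 0.52956997 -0.05357196  0.06256868] [-0.90092805 -0.53402441 -1.17143865] [-0.05329266  0.29304144  0.08445756]
```

View pics/t10c.png

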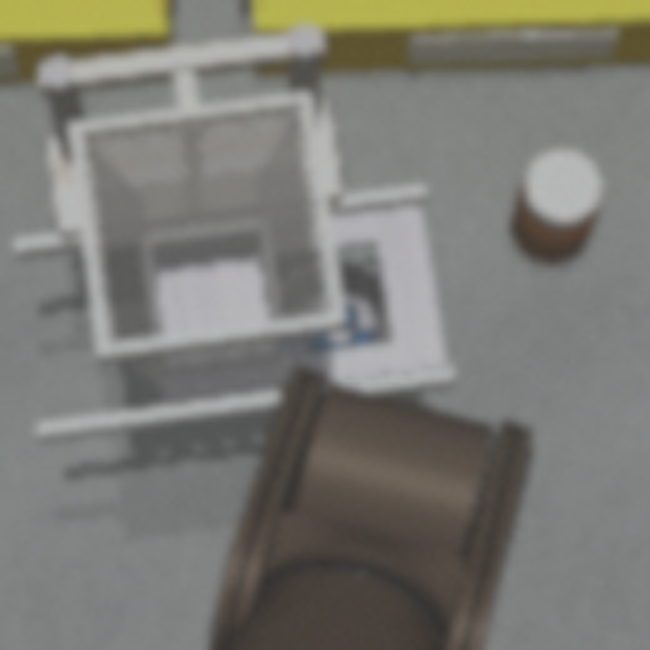

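View pics/s10c.png

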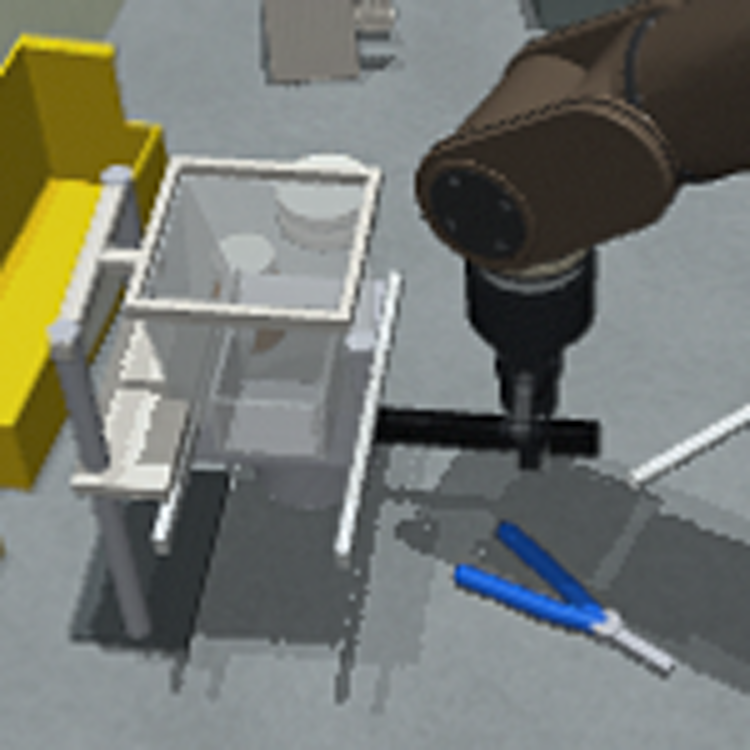

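The cup is down between the tabs at underside about 29 mm, with balls visible in it and the hopper clear. I'm sweeping out below the rails toward the scale.

Call:
{"method": "arm_command", "body": {
  "rows": [
    {"grip":0,"dx":-0.006,"dy":0.009,"dz":0.002,"roll":0.02},
    {"grip":0,"dx":-0.01,"dy":0.016,"dz":0.002,"roll":0.02},
    {"grip":0,"dx":-0.012,"dy":0.018,"dz":0.001,"roll":0.02},
    {"grip":0,"dx":-0.012,"dy":0.018,"dz":0.001,"roll":0.02},
    {"grip":0,"dx":-0.012,"dy":0.018,"dz":0.001,"roll":0.02}
  ]
}}

```text
time_s: 13.55
tcp_pos: [0.4749, 0.0303, 0.0717]
eef_rot: [[0.98, 0.197, -0.006], [0.197, -0.98, 0.007], [-0.005, -0.008, -1.0]]
contact_force: [-0.1, -0.5, -2.5]
gripper_width: 0.134
```

Call:
{"method": "arm_command", "body": {
  "rows": [
    {"grip":0,"dx":-0.012,"dy":0.018,"dz":0.001,"roll":0.02},
    {"grip":0,"dx":-0.012,"dy":0.018,"dz":0.001,"roll":0.02},
    {"grip":0,"dx":-0.01,"dy":0.018,"dz":0.001,"roll":0.02},
    {"grip":0,"dx":-0.008,"dy":0.012,"dz":0.001,"roll":0.02},
    {"grip":0,"dx":0,"dy":0,"dz":0,"roll":0}
  ]
}}

```text
time_s: 14.18
tcp_pos: [0.4267, 0.1033, 0.0758]
eef_rot: [[0.958, 0.285, -0.007], [0.285, -0.958, 0.007], [-0.005, -0.009, -1.0]]
contact_force: [0.3, -0.2, -1.4]
gripper_width: 0.129
```

Call:
{"method": "arm_command", "body": {
  "rows": [
    {"grip":0,"dx":-0.002,"dy":0.012,"dz":0,"roll":0.015},
    {"grip":0,"dx":0,"dy":0.012,"dz":0.01,"roll":0.015},
    {"grip":0,"dx":0.003,"dy":0.012,"dz":0.015,"roll":0.015},
    {"grip":0,"dx":0.003,"dy":0.015,"dz":0.012,"roll":0.015},
    {"grip":0,"dx":0.003,"dy":0.018,"dz":0,"roll":0}
  ]
}}

```text
time_s: 14.8
tcp_pos: [0.4363, 0.1757, 0.1174]
eef_rot: [[0.939, 0.343, -0.003], [0.343, -0.939, 0.007], [-0.001, -0.008, -1.0]]
contact_force: [0.4, 1.0, -2.5]
gripper_width: 0.128
```

Call:
{"method": "arm_command", "body": {
  "rows": [
    {"grip":0,"dx":0.003,"dy":0.019,"dz":0,"roll":0},
    {"grip":0,"dx":0.003,"dy":0.019,"dz":0,"roll":0},
    {"grip":0,"dx":0.003,"dy":0.018,"dz":0,"roll":0},
    {"grip":0,"dx":0.002,"dy":0.01,"dz":0,"roll":0},
    {"grip":0,"dx":0,"dy":0,"dz":0,"roll":0}
  ]
}}

```text
time_s: 15.42
tcp_pos: [0.4503, 0.2485, 0.1219]
eef_rot: [[0.938, 0.347, 0.002], [0.347, -0.938, 0.009], [0.005, -0.008, -1.0]]
contact_force: [-0.5, -0.5, -2.0]
gripper_width: 0.137
```

```bash
python3 - <<'E'
from h import *
s=get_state();print(s["tcp_pos"],s["contact_force"],s["moment"])
R=s["eef_rot"];c=s["tcp_pos"][:2]+.139*R[:2,0];print("cup",c,"need",np.array([.5815,.300])-c)
snap("top","t11",(60,100,220,260),4);snap("side","s11",(130,220,290,380),4)
E
```

```text
[0.45026044 0.24848859 0.12188842] [-0.51654038 -0.52808576 -2.02812507] [-0.11565222  0.26748754 -0.00541737]
cup [0.58060938 0.29675432] need [0.00089062 0.00324568]
```

View pics/t11c.png

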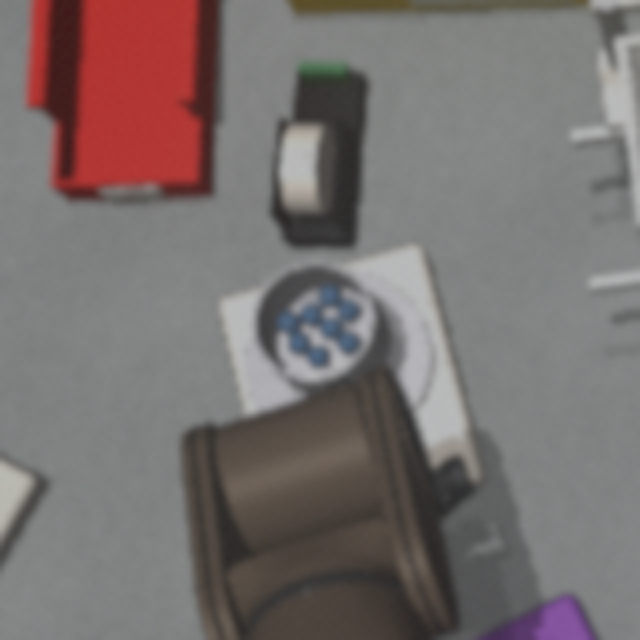

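View pics/s11c.png

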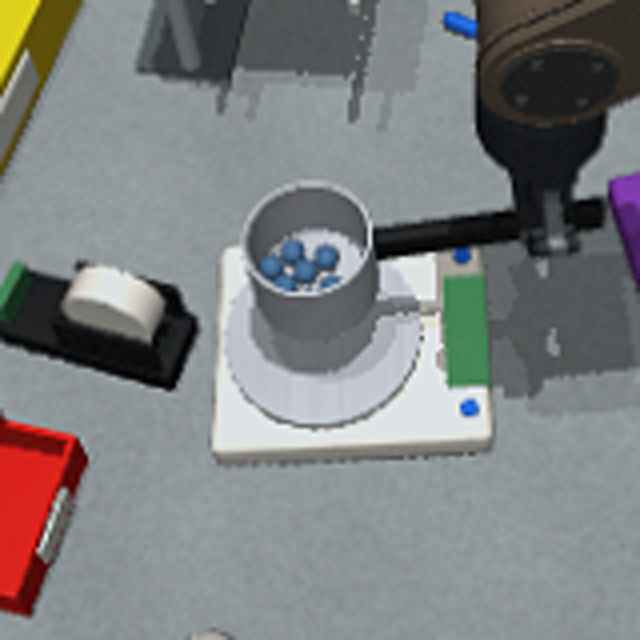

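All eight balls are in the cup, counted in the top view around (320,330) in the crop. I'll check the cup's position from the rim.

```bash
python3 - <<'E'
from h import *
z=.148
L=onz("side",(130+245/4,220+235/4),z);R=onz("side",(130+373/4,220+235/4),z);T=onz("side",(130+308/4,220+183/4),z);B=onz("side",(130+308/4,220+288/4),z)
print("side",L,R,np.linalg.norm(L-R),(L+R)/2,T,B,(T+B)/2)
L=onz("top",(60+257/4,100+325/4),z);T=onz("top",(60+320/4,100+266/4),z);R=onz("top",(60+386/4,100+325/4),z);print("top",L,R,np.linalg.norm(L-R),(L+R)/2,T)
E
```

```text
side [0.61727507 0.30522475 0.148     ] [0.54122044 0.28952949 0.148     ] 0.07765724364374992 [0.57924776 0.29737712 0.148     ] [0.58969037 0.26227732 0.148     ] [0.57019039 0.33169855 0.148     ] [0.57994038 0.29698794 0.148     ]
top [0.58009582 0.32973031 0.148     ] [0.57741373 0.24677486 0.148     ] 0.08299879978753912 [0.57875477 0.28825258 0.148     ] [0.61807747 0.28997557 0.148     ]
```

Call:
{"method": "arm_command", "body": {
  "rows": [
    {"grip":0,"dx":0.001,"dy":0.004,"dz":-0.008,"roll":0},
    {"grip":0,"dx":0,"dy":0,"dz":-0.012,"roll":0},
    {"grip":0,"dx":0,"dy":0,"dz":-0.011,"roll":0},
    {"grip":0,"dx":0,"dy":0,"dz":-0.007,"roll":0},
    {"grip":0,"dx":0,"dy":0,"dz":0,"roll":0}
  ]
}}

```text
time_s: 16.15
tcp_pos: [0.4498, 0.2501, 0.0793]
eef_rot: [[0.939, 0.344, -0.002], [0.344, -0.939, 0.007], [0.001, -0.007, -1.0]]
contact_force: [0.4, -0.3, -2.0]
gripper_width: 0.129
```

```bash
python3 - <<'E'
from h import *
s=get_state();print(s["tcp_pos"],s["contact_force"],s["moment"])
R=s["eef_rot"];c=s["tcp_pos"][:2]+.139*R[:2,0];print("cup",c,"need",np.array([.5815,.300])-c)
snap("top","t12",(100,140,200,240),6);snap("side","s12",(170,250,270,350),6)
E
```

```text
[0.44979124 0.25008368 0.07933389] [ 0.43662931 -0.26110463 -2.00293288] [-0.0952393   0.28715554  0.00572456]
cup [0.58030403 0.29791038] need [0.00119597 0.00208962]
```

View pics/t12c.png

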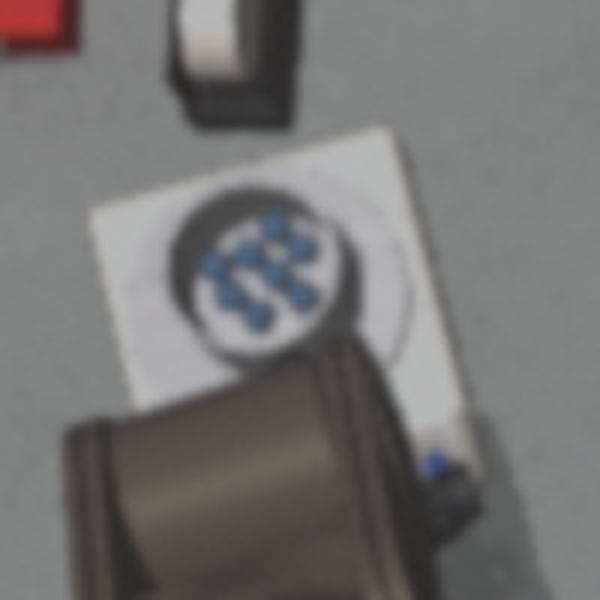

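View pics/s12c.png

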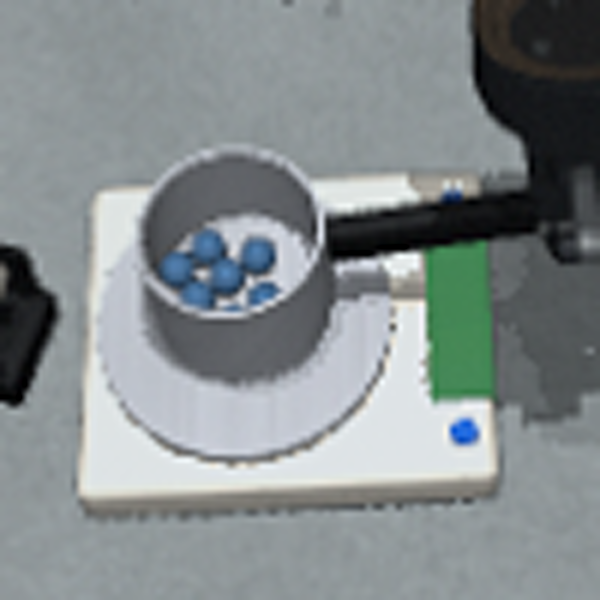

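```bash
python3 - <<'E'
from h import *
z=.1057
t=lambda x,y,z:onz("top",(100+x/6,140+y/6),z)
s=lambda x,y,z:onz("side",(170+x/6,250+y/6),z)
f=lambda a:np.round(a[:2],4)
print("top",f(t(168,278,z)),f(t(363,278,z)),f(t(260,185,z)))
print("side",f(s(138,235,z)),f(s(330,235,z)),f(s(232,145,z)),f(s(235,321,z)))
print("pan side",f(s(97,320,.038)),f(s(393,300,.038)),f(s(245,462,.038)))
print("pan top R",f(t(412,290,.038)))
E
```

```text
top [0.5764 0.3307] [0.5736 0.2445] [0.6176 0.2908]
side [0.6166 0.3109] [0.5382 0.2947] [0.5896 0.2617] [0.5666 0.3402]
pan side [0.6408 0.3218] [0.516  0.2861] [0.5601 0.3713]
pan top R [0.5831 0.2347]
```

Views and TCP all suggest about +3.5 mm in y. I'll apply it and lower to contact.

Call:
{"method": "arm_command", "body": {
  "rows": [
    {"grip":0,"dx":0.001,"dy":0.005,"dz":0,"roll":0},
    {"grip":0,"dx":0,"dy":0,"dz":-0.003,"roll":0},
    {"grip":0,"dx":0,"dy":0,"dz":-0.002,"roll":0},
    {"grip":0,"dx":0,"dy":0,"dz":-0.001,"roll":0},
    {"grip":0,"dx":0,"dy":0,"dz":0,"roll":0}
  ]
}}

```text
time_s: 16.88
tcp_pos: [0.4525, 0.2562, 0.0752]
eef_rot: [[0.939, 0.344, 0.003], [0.344, -0.939, 0.009], [0.006, -0.007, -1.0]]
contact_force: [-0.5, 0.7, -2.1]
gripper_width: 0.13
```

Call:
{"method": "arm_command", "body": {
  "rows": [
    {"grip":0,"dx":-0.001,"dy":-0.002,"dz":-0.001,"roll":0},
    {"grip":0,"dx":0,"dy":0,"dz":-0.002,"roll":0},
    {"grip":0,"dx":0,"dy":0,"dz":-0.001,"roll":0},
    {"grip":0,"dx":0,"dy":0,"dz":0,"roll":0},
    {"grip":0,"dx":0,"dy":0,"dz":0,"roll":0}
  ]
}}

```text
time_s: 17.5
tcp_pos: [0.452, 0.2542, 0.072]
eef_rot: [[0.939, 0.344, 0.005], [0.344, -0.939, 0.009], [0.008, -0.007, -1.0]]
contact_force: [-0.9, -0.7, -0.7]
gripper_width: 0.129
```

```bash
python3 - <<'E'
from h import *
s=get_state();print(s["tcp_pos"],s["contact_force"],s["moment"])
R=s["eef_rot"];c=s["tcp_pos"][:2]+.139*R[:2,0];print("cup",c)
snap("top","t13",(100,140,200,240),6);snap("side","s13",(170,250,270,350),6)
E
```

```text
[0.45197235 0.25420849 0.07204996] [-0.918879   -0.72859837 -0.74747225] [-0.13016323  0.17771792  0.01545773]
cup [0.58246821 0.30207013]
```

View pics/s13c.png

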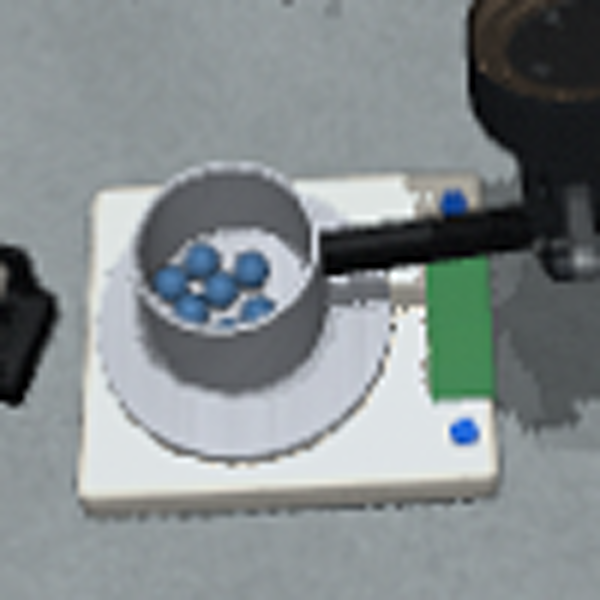

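View pics/t13c.png

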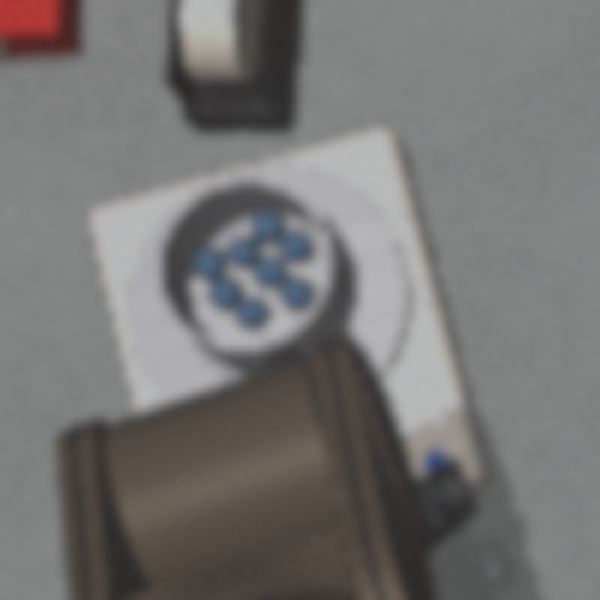

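```bash
python3 - <<'E'
from h import *
z=.098
t=lambda x,y,z:onz("top",(100+x/6,140+y/6),z)
s=lambda x,y,z:onz("side",(170+x/6,250+y/6),z)
f=lambda a:np.round(a[:2],4)
print("side rim",f(s(135,250,z)),f(s(325,250,z)),f(s(228,160,z)),f(s(230,334,z)))
print("base front",f(s(232,394,.038)),f(s(232,394,.04)), "pan front",f(s(240,462,.038)))
print("top",f(t(163,270,z)),f(t(258,184,z)))
g=cv2.cvtColor(cv2.imread("pics/t13.png"),cv2.COLOR_BGR2GRAY);print(g[186,118:170]);print(g[160:190,143])
E
```

```text
side rim [0.6179 0.3142] [0.54  0.298] [0.5912 0.265 ] [0.5687 0.3427]
base front [0.5736 0.3429] [0.5732 0.3438] pan front [0.5622 0.3717]
top [0.582 0.335] [0.6202 0.2935]
[180 184 182 177 174 172 171 168 151 107  71  66  74 101 129 130 110  90
  85  98 119 137 155 156 134 108  95  88  85  89 105 121 134 149 165 170
 152 110  77  70  89 129 166 178 180 180 180 179 173 165 167 177]
[ 54  72 105 124 132 135 144 158 168 162 139 105  83  77  78  86  96 101
  96  86  91 105 101  93  95 101 108 128 146 140]
```

The cup is centred on the pan within about 3 mm and touching. I'll press 1–2 mm further and release gently.

Call:
{"method": "arm_command", "body": {
  "rows": [
    {"grip":0,"dx":0,"dy":0,"dz":-0.001,"roll":0},
    {"grip":0,"dx":0,"dy":0,"dz":-0.001,"roll":0},
    {"grip":0,"dx":0,"dy":0,"dz":0,"roll":0},
    {"grip":0,"dx":0,"dy":0,"dz":0,"roll":0},
    {"grip":0,"dx":0,"dy":0,"dz":0,"roll":0}
  ],
  "squeeze": 20
}}

```text
time_s: 18.23
tcp_pos: [0.4524, 0.2544, 0.0715]
eef_rot: [[0.939, 0.344, 0.005], [0.344, -0.939, 0.009], [0.008, -0.007, -1.0]]
contact_force: [-2.5, -0.5, 1.6]
gripper_width: 0.132
```

Force is now +1.6 N upward: the pan carries the cup. Opening.

Call:
{"method": "arm_command", "body": {
  "rows": [
    {"grip":0.02,"dx":0,"dy":0,"dz":0,"roll":0},
    {"grip":0.035,"dx":0,"dy":0,"dz":0,"roll":0},
    {"grip":0.05,"dx":0,"dy":0,"dz":0,"roll":0},
    {"grip":0.05,"dx":0,"dy":0,"dz":0,"roll":0},
    {"grip":0.05,"dx":0,"dy":0,"dz":0,"roll":0}
  ]
}}

```text
time_s: 18.85
tcp_pos: [0.4536, 0.2547, 0.0713]
eef_rot: [[0.939, 0.344, 0.008], [0.344, -0.939, 0.01], [0.012, -0.007, -1.0]]
contact_force: [0.1, -0.9, -0.4]
gripper_width: 0.583
```

Call:
{"method": "arm_command", "body": {
  "rows": [
    {"grip":0.05,"dx":0,"dy":0,"dz":0.015,"roll":0},
    {"grip":0.05,"dx":0,"dy":0,"dz":0.025,"roll":0},
    {"grip":0.05,"dx":0,"dy":0,"dz":0.03,"roll":0},
    {"grip":0.05,"dx":0,"dy":0,"dz":0.03,"roll":0},
    {"grip":0.05,"dx":0,"dy":0,"dz":0.03,"roll":0}
  ]
}}

```text
time_s: 19.48
tcp_pos: [0.452, 0.2542, 0.2065]
eef_rot: [[0.939, 0.344, 0.006], [0.344, -0.939, 0.01], [0.009, -0.007, -1.0]]
contact_force: [0.3, 0.6, -0.6]
gripper_width: 0.586
```

Call:
{"method": "arm_command", "body": {
  "rows": [
    {"grip":0.05,"dx":0,"dy":-0.03,"dz":0.02,"roll":0},
    {"grip":0.05,"dx":0,"dy":-0.045,"dz":0,"roll":0},
    {"grip":0.05,"dx":0,"dy":-0.045,"dz":0,"roll":0},
    {"grip":0.05,"dx":0,"dy":-0.03,"dz":0,"roll":0},
    {"grip":0.05,"dx":0,"dy":0,"dz":0,"roll":0}
  ]
}}

```text
time_s: 20.1
tcp_pos: [0.4543, 0.1014, 0.2384]
eef_rot: [[0.938, 0.347, 0.024], [0.347, -0.938, 0.012], [0.026, -0.003, -1.0]]
contact_force: [-0.2, 0.3, 0.4]
gripper_width: 0.586
```

```bash
python3 - <<'E'
from h import *
s=get_state();print(s["tcp_pos"],s["contact_force"],s["time_s"],s["qd"])
snap("top","t14",(100,140,200,240),6);snap("side","s14",(170,250,270,350),6)
E
```

```text
[0.45428843 0.10136825 0.23838948] [-0.17967242  0.27601678  0.36810396] 20.1 [ 0.98044263 -0.86202774 -0.36120298  0.87346162  0.11497601  0.0107786 ]
```

View pics/t14c.png

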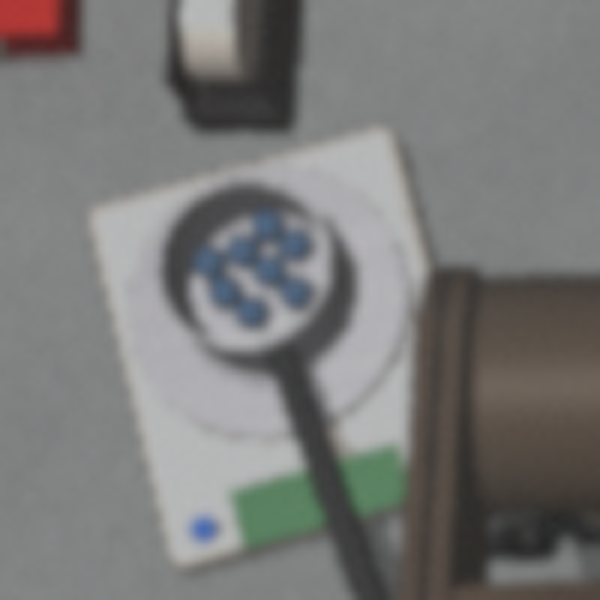

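View pics/s14.png

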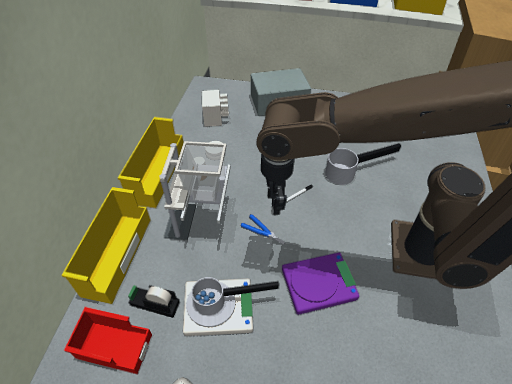

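View pics/t14.png

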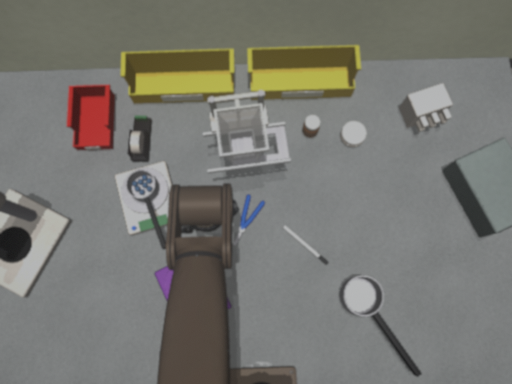

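```bash
python3 - <<'E'
from h import *
t=lambda x,y,z:np.round(onz("top",(100+x/6,140+y/6),z)[:2],4)
print("floor L",t(189,290,.043),"floor T",t(285,198,.043),"outer wall base R",t(358,280,.038),"B",t(290,375,.038), "handle end dir")
E
```

```text
floor L [0.5853 0.3371] floor T [0.6279 0.2933] outer wall base R [0.5887 0.2598] B [0.5446 0.2908] handle end dir
```

```bash
python3 -c "
from rig import *
print(job_done())"
```

```text
the job is handed in; nothing more can be done
None
```

The job is done and was handed in at about 20 s. I gripped the smaller cup by its handle, brought it up between the red tabs and slid left until the hopper was empty. I then slid back until the shutter closed, lowered the cup clear, stood it on the white scale's pan, let go and moved the arm away.

**Last checks:**
- **Shutter:** its plate edge is back where it started (286.46 px vs 286.45 px in the top view), and there was 2.8 N against the end stop.
- **Balls:** all eight are visible in the cup on the pan and none are left in the hopper.
- **Cup:** it stands upright and is centred to about 2–5 mm. The arm position and the side view put it 1–2 mm from the pan's centre. One rough edge reading in the top view gave up to about 5 mm in x. While I was lowering it, the top view also read the cup up to 11 mm lower in y than the side view and the arm did. With the cup on the pan, that gap was gone.
- **Other things:** nothing else on the bench looks moved by eye in the last pictures; I did not measure this.
- **Forces:** readings stayed below about 4 N.

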